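Seat a loudspeaker driver in its test baffle

TASK

Clamp the loudspeaker down into its test baffle by pushing the four push-on collars down their studs crosswise, a little at a time so that the frame never cocks: first push each collar down 3 to 4 mm, doing one diagonal pair before touching the other pair, then go round again in the same crosswise way and press each collar until you feel the frame come home and the collar is gently snug. Do not force any collar or press on the speaker itself, leave the things around it alone, and let go at the end.

Things in the scene. Friction and masses are not known exactly. Their poses are not given: they have to be found in the camera images.
- baffle_top (a point): Centre, at rim height, of the fixed square aluminium test baffle (tub 204 x 204 mm, rim 70 mm above the bench); x and y along its sides. Four upright studs with push-on collars stand in these axes at mm (+66,+66) collar 1, (+66,-66) 2, (-66,-66) 3, (-66,+66) 4: 1 and 3 are one diagonal, 2 and 4 the other. The speaker lies in it under the collars.
- frame_top (a point): Centre of the top face of the loudspeaker's frame, z up: 168 mm square dark steel plate 6 mm thick with a round cone, 0.7 kg, loose. It starts level on four light spring plungers, its top 3 mm above the rim. Home, it rests on four bosses right under the collars, 6 to 8 mm lower (varies, unmeasured). Pushing one collar home alone cocks it over 1.8 degrees: too much.
- cap1 (a point): Centre of collar 1's flat top, where it is pushed; moves with it. Upright steel barrel 22 mm across with a round black knurled cap 28 mm across, 10 mm thick, 40 mm tall in all, on a stud at a corner of the frame. Its rounded foot, 40 mm below this point, hangs 0.3 to 1.1 mm clear of the frame at the start.
- collar1 (a joint): How far collar 1 has been pushed down its stud, m, 0 at the start; it stays where left. Its grip on the stud resists with 8 N; what is pressed beyond that goes to the frame: up to 5 N from the springs, then with the corner on its boss it climbs about 15 N per mm (sprung foot). Home and snug: a push of about 17 N (15 to 22). Over 24 N forces it. The depth of that (7 to 9.5 mm) is not measured.
- cap2 (a point): Centre of the flat top of collar 2; the same collar as collar 1.
- collar2 (a joint): How far collar 2 has been pushed down, m, 0 at the start; same grip, forces and depth as collar 1.
- cap3 (a point): Centre of the flat top of collar 3; the same collar as collar 1.
- collar3 (a joint): How far collar 3 has been pushed down, m, 0 at the start; same grip, forces and depth as collar 1.
- cap4 (a point): Centre of the flat top of collar 4; the same collar as collar 1.
- collar4 (a joint): How far collar 4 has been pushed down, m, 0 at the start; same grip, forces and depth as collar 1.
- valve: Bystander, leave it alone: glass radio valve 78 mm tall, 38 mm across, standing close beside the baffle; origin at the middle of its underside.
- can: Bystander, leave it alone: square aluminium transformer can 40 x 40 x 83 mm, standing close beside the baffle; origin at the middle of its underside.
- driver: Bystander, leave it alone: screwdriver lying on the bench.
- solder: Bystander, leave it alone: reel 60 mm across, 35 mm tall; origin at the middle of its underside.
- meter: Bystander, leave it alone: hand-held multimeter 150 x 75 x 38 mm; origin at the middle of its underside.

How it is judged:
On the way, in this order (a step that is already met when the one before it is completed fails the run):
1. first round: two diagonally opposite collars have each been pushed down some 3 to 4 mm (at least 2 mm) while the other two are untouched (below 1 mm) (((value of joint each of collar1, collar3 above 0.002 m and value of joint each of collar2, collar4 below 0.001 m) or (value of joint each of collar2, collar4 above 0.002 m and value of joint each of collar1, collar3 below 0.001 m))), for 0.1 s.
2. first round complete: all four collars pushed down at least 2 mm (value of joint each of collar1, collar2, collar3, collar4 above 0.002 m), for 0.1 s.
3. second round: two diagonally opposite collars are snug (each presses on the frame with over 5 N) while the other two are not yet (under 4.5 N) (((contact force between each of collar1, collar3 and speaker above 5 N and contact force between each of collar2, collar4 and speaker below 4.5 N) or (contact force between each of collar2, collar4 and speaker above 5 N and contact force between each of collar1, collar3 and speaker below 4.5 N))), for 0.1 s.
At the end, for the whole second after the job is handed in: All four collars press on the frame with more than 5 N each, the frame lies level within 0.008 rad on its four bosses and at rest, and the robot has let go (contact force between each of collar1, collar2, collar3, collar4 and speaker above 5 N and angle between frame_top's own z axis and vertical below 0.008 rad and linear speed of speaker below 0.01 m/s and contact force between each of the arm, the fingers and speaker below 0.1 N); the robot touches nothing.
It fails at once if the frame cocks by more than 0.0315 rad (1.8 degrees) (angle between frame_top's own z axis and vertical above 0.0315 rad).
It fails at once if a collar is forced: it presses on the frame with more than 16 N (contact force between any of collar1, collar2, collar3, collar4 and speaker above 16 N).
It fails at once if the robot presses on the speaker with more than 8 N (contact force between any of the fingers, the arm and speaker above 8 N).
It fails at once if a bystander is moved by more than 20 mm (distance of any of valve, can, driver, solder, meter from where it was at the start of the episode above 0.02 m).
It also fails if it takes over 56 s, if anything falls off the work surface, if the arm or the gripper's body presses on something with over 40 N, if the wrist force passes 120 N, or if a joint passes its speed limit or range.

ROBOT

A 6-joint arm with a two-finger parallel gripper is mounted at the origin on the work surface. World frame = base frame: x ahead of the robot, y to its left, z up, the work surface at z = 0. Lengths are in m, angles in rad, forces in N, time in s.
With the tool pointing down it reaches from about 0.275 to 0.825 m from the base axis. Payload 4.9 kg.
Tool frame: the origin (TCP) lies midway between the tips of the shut fingers; the grasp point (between the pads) lies 19 mm behind it (bot.grip_depth is the distance from the TCP to the grasp point, in m); y points along the fingers, x is the direction in which the jaws open and shut, and the axes are right-handed (so a half turn about y gives the same grasp; the last joint's range is limited). The gripper opens to 85 mm and grips with 20 to 120 N. Pads are 22 mm wide; open, the fingers measure 114 mm over their backs; the gripper's body (76 mm by 85 mm) begins 54 mm behind the grasp point. The pads swing forward as they close: fully open they stand 13 mm farther back than shut.
Start: joints at [1.003, 0.326, -0.193, 1.052, 0, 1.437], TCP at [0.231, 0.499, 0.201] pointing down, gripper open.
Joint ranges: [-2.65, 2.65], [-0.97, 1.79], [-1.3, 1.35], [-1.93, 2.1], [-1.47, 1.37], [-3.14, 3.14]. Speed limits (rad/s): [2.57, 2.57, 3.14, 3.14, 3.14, 3.14].

INTERFACE

Orientations are given as a unit quaternion [w, x, y, z].
In Python, from cell import bot gives the robot as it stands. Calls block until the motion is done:
- bot.move_pose(position, orientation): joint-space move of the TCP to a pose.
- bot.move_linear(position, speed=0.15, rotation=None, until_force=None): straight line of the TCP; rotation=None keeps the orientation; speed is the mean speed in m/s. With until_force (N) it stops when the force on the tool has changed by that much, and returns True; else False.
- bot.goto_joints(angles): joint-space move.
- bot.set_gripper(opening, grasp_force=None): opening from 0.0 (shut) to 1.0 (fully open); grasp_force is the grip in N (None keeps the last); returns when the fingers have stopped.
- bot.wait(seconds).
- bot.solve_ik(position, orientation): joint angles nearest the present ones, or None.
- bot.camera(name): name is "side" or "top"; returns the picture (400x640x3 uint8, red, green, blue); there is no depth.
- bot.calibration(name): a dict with "mtx" (3x3 intrinsics, pixels), "k1" (the pictures are not rectified: a ray, as slopes to the right and down, at radius r is drawn at 1 + k1 r^2 times it, then the intrinsics apply), "extrinsics" (4x4, takes a point from world to camera coordinates). Camera axes: x right, y down, z forward; pixel columns grow to the right and rows downward; lengths in m; the calibration is good to about 2 mm. A picture is of the moment at which its call begins. calibration takes no time and is no camera call.
A pose or a line that the arm cannot do raises bot.PlanningError and nothing moves.
- bot.close_job(): hands the job in, once; it reports no verdict.
Trained networks look in the newest picture that a camera, given by its name, has taken for a name from the list of things; names that differ only in an ending like _2 or _b are one class to them, and where a whole thing is asked for, a point or a joint stands for the part that bears it (a point fixed in the world has none). Each returns a list of dicts, best first, with "confidence" (0 to 1); they miss things now and then, are a little off and sometimes report something else, mostly with a low value. They report only what shows in the picture. A call takes as long as a camera call.
- bot.search_frame(camera, thing): "bbox" ([left, top, width, height] in pixels, round what is visible of it).
Readings, each from a call of its own:
- bot.read_clock(): time.
- bot.read_joint_positions(): joint angles.
- bot.read_joint_vel(): joint speeds.
- bot.read_joint_efforts(): joint torques, N m.
- bot.read_position(): TCP position.
- bot.read_tool_rot(): TCP orientation.
- bot.read_ft_force(): force on the tool from outside, world axes, zero at the start.
- bot.read_moment(): the same for the moment, N m.
- bot.read_gripper_width(): opening from 0.0 (shut) to 1.0 (fully open).
Only numpy, scipy, OpenCV 4.12 (cv2) and the standard library are available. Lean on these libraries where they do the work, as an engineer would, in place of code of your own. Each camera call takes 0.05 s, during which the arm holds its last target.

## Working session

There is one attempt and no reset: what is moved stays moved. The work goes in short steps, each a Python script; the robot and the scene stay as the last script left them, time stands still between calls to the robot, and variables do not carry over. Pictures are saved under pics/ and viewed, and the job is handed in when it is done.

```bash
ls; mkdir -p pics; python3 - <<'E'
from cell import bot
import cv2,numpy as np
for n in ("side","top"):
    im=bot.camera(n); cv2.imwrite(f"pics/{n}0.png",im[:,:,::-1])
    c=bot.calibration(n); print(n,np.round(c["mtx"],1).tolist(),c["k1"],np.round(c["extrinsics"],3).tolist())
    for t in ("cap1","collar1","frame_top","baffle_top","valve","can","solder","meter","driver"):
        try: print(t,[(np.round(d["bbox"],1).tolist(),round(d["confidence"],2)) for d in bot.search_frame(n,t)][:7])
        except Exception as e: print(t,e)
print(bot.read_clock(),bot.read_ft_force(),bot.read_tool_rot())
E
```

```text
pics
side [[383.3, 0.0, 327.4], [0.0, 383.3, 198.9], [0.0, 0.0, 1.0]] 0.010424532390838582 [[0.969, -0.248, -0.014, -0.582], [-0.193, -0.716, -0.671, 0.174], [0.156, 0.652, -0.741, 0.968], [0.0, 0.0, 0.0, 1.0]]
cap1 [([301.0, 245.6, 13.9, 17.7], 0.64), ([268.0, 212.0, 12.7, 14.8], 0.55), ([343.8, 215.6, 12.0, 15.8], 0.48)]
collar1 [([342.3, 219.6, 18.5, 11.6], 0.59), ([305.0, 243.6, 13.2, 19.1], 0.59), ([312.2, 189.1, 7.7, 10.7], 0.45)]
frame_top [([266.2, 201.8, 95.5, 68.8], 0.83), ([293.2, 115.3, 39.7, 32.8], 0.26)]
baffle_top [([257.2, 195.4, 116.7, 100.2], 0.56)]
valve [([255.1, 197.1, 20.1, 22.8], 0.82)]
can [([358.2, 258.6, 23.8, 30.7], 0.79), ([392.5, 282.8, 31.8, 34.4], 0.36)]
solder [([393.2, 283.5, 28.3, 31.1], 0.6)]
meter [([295.0, 116.4, 35.5, 31.8], 0.7), ([303.7, 245.4, 10.7, 17.5], 0.48)]
driver [([327.2, 345.2, 87.5, 45.6], 0.67)]
top [[368.1, 0.0, 320.4], [0.0, 368.1, 198.1], [0.0, 0.0, 1.0]] -0.07643563623013526 [[0.008, -1.0, 0.002, -0.001], [-0.983, -0.008, -0.184, 0.618], [0.184, 0.0, -0.983, 0.82], [0.0, 0.0, 0.0, 1.0]]
cap1 [([363.8, 182.5, 10.6, 12.7], 0.59), ([314.1, 207.7, 6.5, 12.9], 0.57)]
collar1 [([389.8, 233.2, 13.2, 13.8], 0.68), ([340.2, 259.0, 9.5, 10.0], 0.55), ([360.3, 179.8, 14.8, 14.8], 0.41)]
frame_top [([312.3, 188.8, 84.0, 89.2], 0.81)]
baffle_top [([297.7, 174.0, 113.9, 117.6], 0.94)]
valve [([289.6, 264.2, 14.1, 23.4], 0.7)]
can [([398.5, 179.3, 25.3, 22.7], 0.68)]
solder [([419.8, 147.7, 27.4, 31.0], 0.59)]
meter [([140.9, 160.1, 62.9, 55.6], 0.57)]
driver [([470.0, 179.0, 22.4, 71.5], 0.62)]
1.0 [ 0.41344165 -1.10166677 -0.32225066] [-0.59587348  0.59588146  0.3806947  -0.38069885]
```

```bash
python3 - <<'E'
import cv2
a=cv2.imread("pics/top0.png")[150:310,270:510]; cv2.imwrite("pics/top0c.png",cv2.resize(a,None,fx=3.3,fy=3.3,interpolation=cv2.INTER_CUBIC))
a=cv2.imread("pics/side0.png")[170:310,240:440]; cv2.imwrite("pics/side0c.png",cv2.resize(a,None,fx=4,fy=4,interpolation=cv2.INTER_CUBIC))
E
```

```text
(no output)
```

View pics/top0.png

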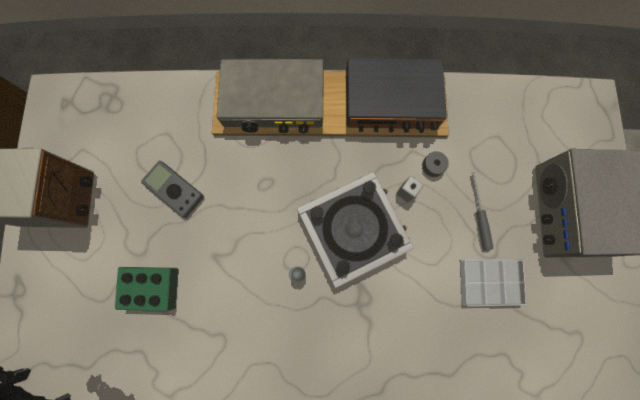

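View pics/top0c.png

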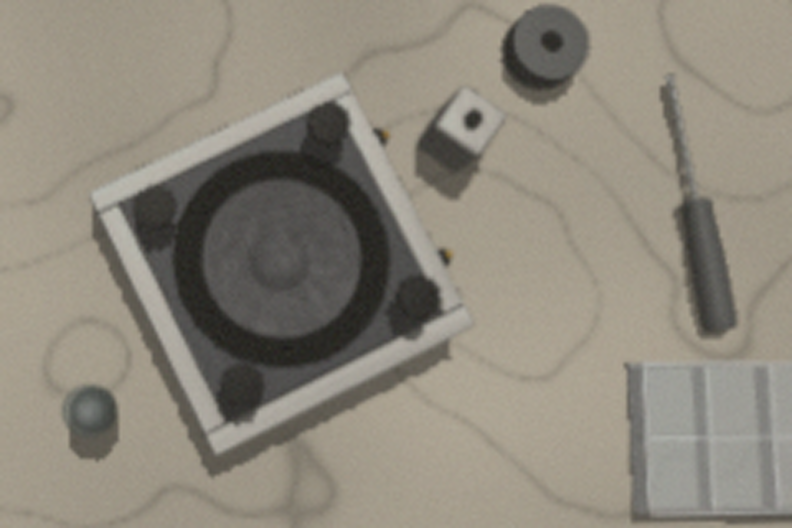

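View pics/side0c.png

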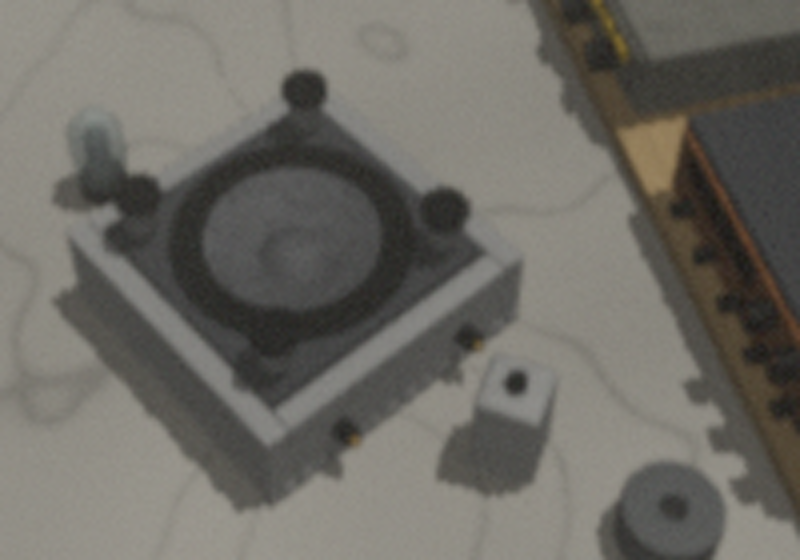

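```bash
cat > h.py <<'E'
import numpy as np
def proj(c,P):
    P=np.atleast_2d(P); T=np.array(c["extrinsics"]); p=P@T[:3,:3].T+T[:3,3]
    s=p[:,:2]/p[:,2:]; s=s*(1+c["k1"]*(s**2).sum(1,keepdims=True)); M=np.array(c["mtx"])
    return s*[M[0,0],M[1,1]]+M[:2,2]
E
cat > fit.py <<'E'
from cell import bot
from h import *
import cv2
from scipy.optimize import least_squares
ct,cs=bot.calibration("top"),bot.calibration("side")
o=lambda L,s,a,b:np.array(L,float)/s+[a,b]
# order: world far(+x,?)...
capT=o([(328,123),(155,207),(240,385),(418,298)],3.3,270,150)-0.35
capS=o([(445,208),(304,88),(138,194),(268,332)],4,240,170)-0.4
rimT=o([(345,74),(94,197),(215,453),(470,318)],3.3,270,150)-.35
rimS=o([(522,255),(68,230),(272,440)],4,240,170)-.4
sq=np.array([(1,1),(-1,1),(-1,-1),(1,-1)],float)
def pts(x,y,a,h,z):
    R=np.array([[np.cos(a),-np.sin(a)],[np.sin(a),np.cos(a)]])
    return np.c_[h*sq@R.T+[x,y],np.full(4,z)]
def res(p,full=False):
    x,y,a,zc,zr,dx,dy=p
    C=pts(x,y,a,.066,zc);B=pts(x,y,a,.102,zr)
    # side offsets in pix
    r=[proj(ct,C)-capT,proj(cs,C)-capS,proj(ct,B)-rimT,proj(cs,B)[[0,2,3]]-rimS]
    if full: return r
    return np.r_[np.concatenate(r).ravel(),0.3*dx,.3*dy]
if __name__=="__main__":
    best=None
    for a0 in np.arange(0,6.28,.3):
        s=least_squares(res,[.55,-.1,a0,.11,.07,0,0],loss="soft_l1")
        if best is None or s.cost<best.cost: best=s
    print(best.x,best.cost)
    for r in res(best.x,True): print(np.round(r,1).tolist())
    C=pts(*best.x[:3],.066,best.x[3]);print(np.round(C,4))
    np.save("fit.npy",best.x)
    for n,c in(("top",ct),("side",cs)):
        im=cv2.imread(f"pics/{n}0.png"); im=cv2.resize(im,None,fx=4,fy=4,interpolation=cv2.INTER_CUBIC)
        th=np.linspace(0,6.28,40)
        for q in C:
            ring=np.c_[q[0]+.014*np.cos(th),q[1]+.014*np.sin(th),np.full(40,q[2])]
            cv2.polylines(im,[np.int32(proj(c,ring)*4+2)],True,(0,0,255),1)
        cv2.polylines(im,[np.int32(proj(c,pts(*best.x[:3],.102,best.x[4]))*4+2)],True,(0,255,0),1)
        u,v=np.int32(proj(c,[[best.x[0],best.x[1],.1]])[0]*4)
        cv2.imwrite(f"pics/{n}_fit.png",im[v-280:v+280,u-300:u+300])
E
python3 fit.py
```

```text
[ 0.54580427 -0.07547726 -1.11095868  0.10777403  0.06664649  0.
  0.        ] 9.52704103066018
[[-0.1, 0.5], [-0.2, 0.3], [0.4, 0.3], [-0.1, 0.1]]
[[0.5, 0.2], [0.7, 0.1], [0.2, -0.2], [1.8, -0.5]]
[[-1.0, -0.6], [-2.1, -1.2], [-0.3, 1.2], [1.4, 2.4]]
[[1.4, -0.1], [-0.4, 0.2], [-0.7, 1.9]]
[[ 0.6342 -0.1053  0.1078]
 [ 0.5757  0.013   0.1078]
 [ 0.4574 -0.0456  0.1078]
 [ 0.516  -0.1639  0.1078]]
```

View pics/top_fit.png

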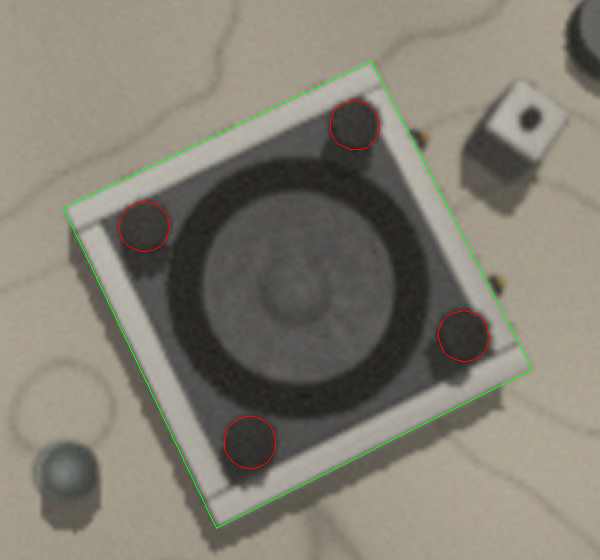

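View pics/side_fit.png

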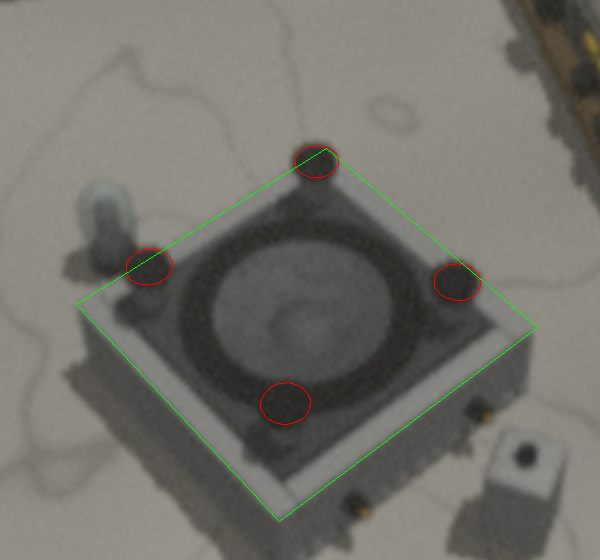

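```bash
python3 - <<'E'
from cell import bot
import numpy as np,cv2
from h import *
from fit import pts
p=np.load("fit.npy");C=pts(*p[:3],.066,p[3])
from scipy.spatial.transform import Rotation as R
q=bot.read_tool_rot(); print(R.from_quat(np.r_[q[1:],q[0]]).as_matrix().round(2))
bot.set_gripper(0.0)
for c in C: 
    s=bot.solve_ik([c[0],c[1],.115],q); print(None if s is None else np.round(s,2))
print(bot.read_clock())
bot.move_pose([C[1][0],C[1][1],.135],q)
print(bot.read_clock(),bot.read_position())
print([np.round(bot.read_ft_force(),2).tolist() for _ in range(4)])
for n in("top","side"):
    im=bot.camera(n); c=bot.calibration(n); u,v=np.int32(proj(c,[C[1]])[0])
    cv2.imwrite(f"pics/{n}1.png",cv2.resize(im[v-70:v+70,u-90:u+90,::-1],None,fx=4,fy=4,interpolation=cv2.INTER_CUBIC))
print(bot.read_clock())
E
```

```text
[[ 0.42  0.   -0.91]
 [ 0.91 -0.    0.42]
 [-0.   -1.   -0.  ]]
[-0.28  0.56 -0.05  0.96 -0.    0.15]
[-0.11  0.44 -0.25  0.88 -0.    0.33]
[-0.26  0.24 -0.55  0.78 -0.    0.17]
[-0.44  0.38 -0.34  0.84 -0.   -0.01]
1.7667
3.9167 [0.57562171 0.01395483 0.13514258]
[[0.8, -0.53, -0.12], [0.8, -0.53, -0.12], [0.8, -0.53, -0.12], [0.8, -0.53, -0.12]]
4.0167
```

View pics/top1.png

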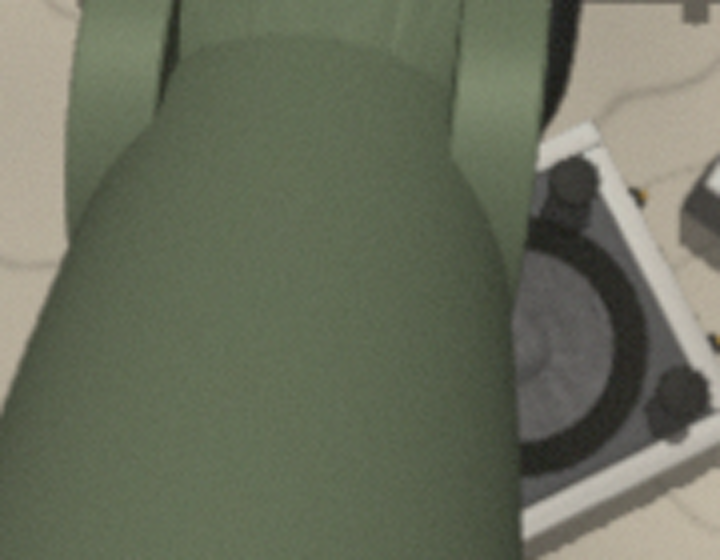

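View pics/side1.png

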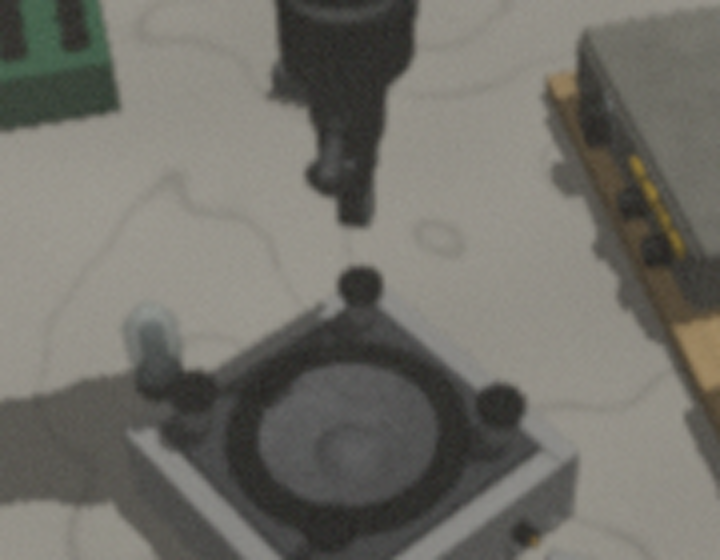

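```bash
cat > act.py <<'E'
from cell import bot
import numpy as np
from h import *
from fit import pts
p=np.load("fit.npy");C=pts(*p[:3],.066,p[3])
F=lambda: round(float(bot.read_ft_force()[2]),2)
Z=lambda: float(bot.read_position()[2])
def touch(i,z0,fast=None,f=4,speed=.01,zmin=.098):
    """go above cap i, then descend until contact"""
    x,y=C[i][:2]
    c=bot.read_position()
    if np.hypot(c[0]-x,c[1]-y)>.003: bot.move_linear([x,y,z0],speed=.15)
    hit=bot.move_linear([x,y,zmin],speed=speed,until_force=f)
    print(i,"touch",hit,"z",round(Z(),5),"F",F(),"t",round(bot.read_clock(),2)); return Z()
def down(i,zt,speed=.005,f=15):
    x,y=C[i][:2]
    hit=bot.move_linear([x,y,zt],speed=speed,until_force=f)
    print(i,"down",hit,"z",round(Z(),5),"F",F(),"t",round(bot.read_clock(),2))
def up(i,z):
    x,y=C[i][:2]; bot.move_linear([x,y,z],speed=.05)
E
python3 - <<'E'
from act import *
z=touch(1,.135)
down(1,z-.0036)
up(1,z+.008)
print(F(),bot.read_clock(),Z(),z)
E
```

```text
1 touch False z 0.098 F -0.73 t 7.87
1 down False z 0.09442 F -0.79 t 8.73
-0.38 9.1167 0.10669640188482878 0.09800247665685041
```

```bash
python3 - <<'E'
from act import *
import cv2
n="side"
im=bot.camera(n); c=bot.calibration(n); u,v=np.int32(proj(c,[C[1]])[0])
P=bot.read_position();print(P,proj(c,[P]),u,v,bot.read_gripper_width())
cv2.imwrite(f"pics/{n}2.png",cv2.resize(im[v-50:v+50,u-65:u+65,::-1],None,fx=6,fy=6,interpolation=cv2.INTER_CUBIC))
E
```

```text
[0.57589251 0.01294904 0.10632931] [[316.36208348 192.03194076]] 316 191 -0.0003685058982298097
```

View pics/side2.png

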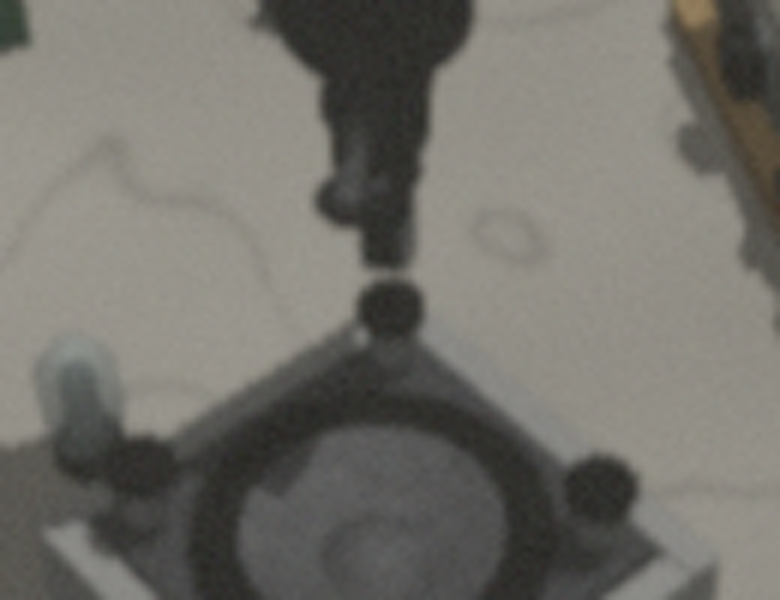

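```bash
python3 - <<'E'
from act import *
import cv2
for n in("side","top"):
    c=bot.calibration(n); E=np.array(c["extrinsics"]); print(n,"cam",(-E[:3,:3].T@E[:3,3]).round(3), proj(c,[[.231,.499,.201],[.231,.499,.214]]))
    print(proj(c,[[.5759,.013,z] for z in (.1063,.116,.126)]), np.linalg.det(E[:3,:3]))
E
```

```text
side cam [ 0.446 -0.651  0.826] [[169.65005063  80.80921605]
 [168.27616744  76.96222324]]
[[316.36077931 192.02523588]
 [316.22664691 189.43037493]
 [316.08627694 186.7150576 ]] 1.0
top cam [0.456 0.004 0.92 ] [[ 62.62041292 379.29269195]
 [ 58.20818059 381.13910016]]
[[316.38037764 212.61897312]
 [316.34026361 211.9792382 ]
 [316.29791247 211.30378662]] 0.9999999999999998
```

View pics/side0.png

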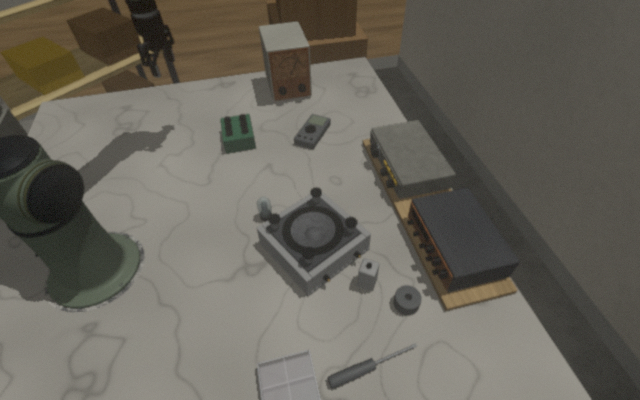

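```bash
python3 - <<'E'
from act import *
import cv2
z=touch(1,.135,f=3,speed=.012,zmin=.088)
n="side"
im=bot.camera(n); c=bot.calibration(n); u,v=np.int32(proj(c,[C[1]])[0])
P=bot.read_position();print(P,bot.read_ft_force(),bot.read_moment())
cv2.imwrite(f"pics/{n}3.png",cv2.resize(im[v-50:v+50,u-65:u+65,::-1],None,fx=6,fy=6,interpolation=cv2.INTER_CUBIC))
E
```

```text
1 touch False z 0.08807 F 0.12 t 10.82
[0.57571059 0.01295332 0.08807773] [-0.36612365 -0.49645155  0.77890168] [-0.00318143 -0.01282799 -0.03585632]
```

View pics/side3.png

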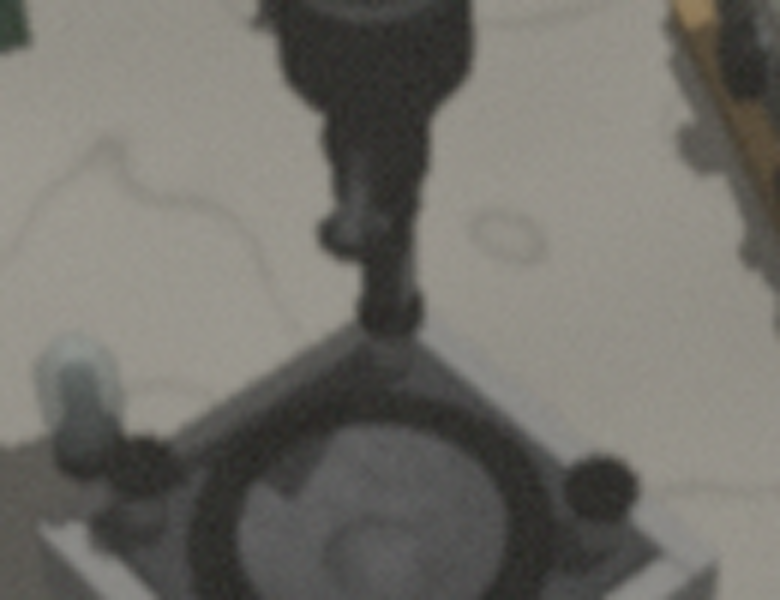

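```bash
python3 - <<'E'
import cv2,numpy as np
a=cv2.imread("pics/side2.png");b=cv2.imread("pics/side3.png")
f=lambda a:cv2.convertScaleAbs(cv2.resize(a[150:370,300:480],None,fx=2.2,fy=2.2),alpha=2.2,beta=-40)
cv2.imwrite("pics/cmp.png",np.hstack([f(a),f(b)]))
E
```

```text
(no output)
```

View pics/cmp.png

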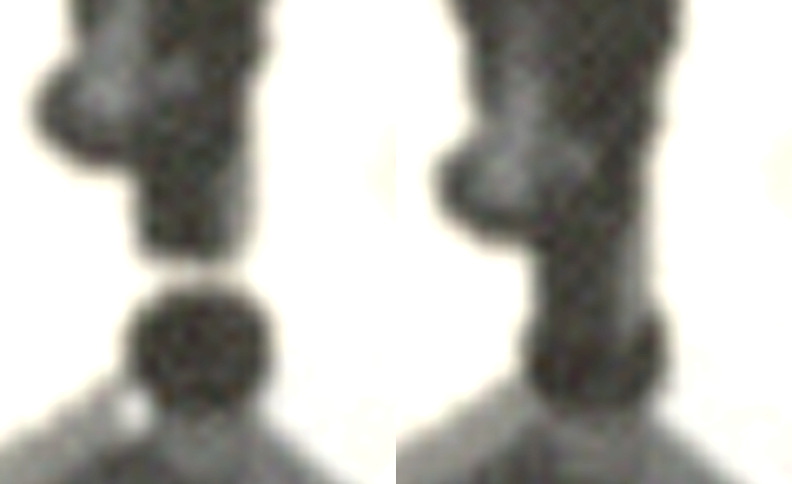

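```bash
python3 - <<'E'
from act import *
import cv2
x,y=C[1][:2]
print(bot.move_linear([x,y,.074],speed=.012,until_force=3),Z(),F(),bot.read_clock())
n="side"
im=bot.camera(n); c=bot.calibration(n); u,v=np.int32(proj(c,[C[1]])[0])
P=bot.read_position();print(P,bot.read_ft_force(),bot.read_moment())
a=cv2.resize(im[v-50:v+50,u-65:u+65,::-1],None,fx=6,fy=6,interpolation=cv2.INTER_CUBIC)
cv2.imwrite(f"pics/{n}4.png",cv2.convertScaleAbs(a,alpha=1.8,beta=-30))
E
```

```text
True 0.08308638593326167 3.91 11.45
[0.57570748 0.01294071 0.08306992] [ 0.87770809 -0.30764798  4.06151934] [-0.06316086 -0.10069502  0.00527646]
```

View pics/side4.png

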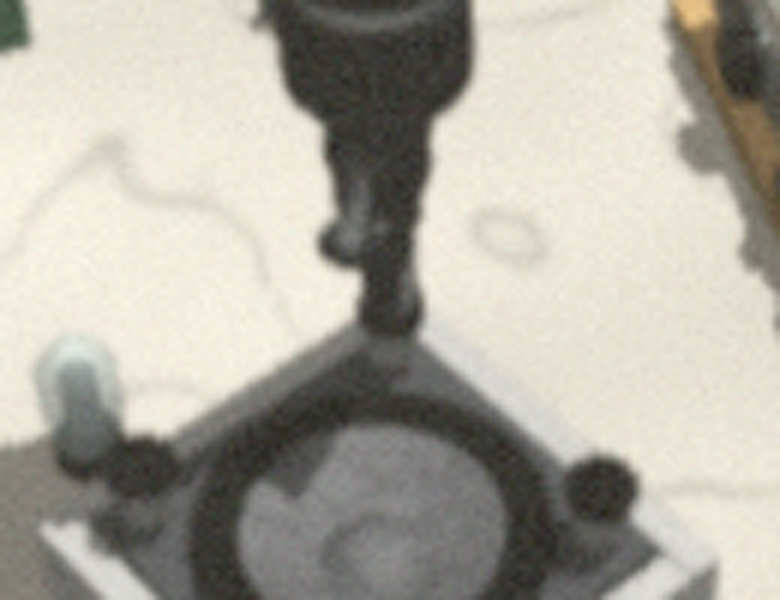

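```bash
python3 - <<'E'
from act import *
import cv2
im=np.mean([bot.camera("side").astype(float) for _ in range(4)],0)[:,:,::-1]
cv2.imwrite("pics/raw4.png",im)
a=cv2.imread("pics/side0.png")[160:220,285:350]; b=im[160:220,285:350]
f=lambda a:cv2.resize(np.clip((a-20)*2.5,0,255).astype(np.uint8),None,fx=6,fy=6,interpolation=cv2.INTER_NEAREST)
cv2.imwrite("pics/cmp4.png",np.hstack([f(a.astype(float)),f(b)]))
np.set_printoptions(linewidth=200)
print(a[24:42,24:40].mean(2).astype(int)); print(b[24:42,24:40].mean(2).astype(int))
E
```

```text
[[141 140 137 136 134 136 141 141 140 140 139 140 141 140 139 141]
 [139 140 140 138 133 135 138 138 139 141 140 137 140 140 141 139]
 [141 141 137 135 130 131 130 127 131 134 136 139 142 140 141 141]
 [141 135 136 130 109 102 103  96 103 109 117 131 139 138 138 140]
 [139 134 117 102  78  67  62  66  68  73  86 110 132 137 139 139]
 [139 124  94  71  58  51  51  49  52  51  59  81 114 134 139 140]
 [131 111  71  53  48  54  51  46  43  51  51  64  99 128 137 137]
 [131  96  57  47  47  48  50  51  47  44  46  54  90 126 138 139]
 [129  93  58  49  50  53  44  49  47  46  48  49  86 124 133 136]
 [128  93  57  49  45  49  49  47  46  49  51  47  83 123 133 131]
 [127 102  69  49  49  52  49  48  48  46  48  62  87 122 131 132]
 [126 115  93  62  46  42  50  42  51  46  48  70 100 122 126 132]
 [130 124 110  77  55  49  47  50  52  50  62  87 115 130 128 131]
 [131 123 113  82  60  63  57  55  59  61  65  88 113 127 130 129]
 [122 110  95  74  66  66  62  68  65  64  65  77  96 113 126 128]
 [108  83  67  64  65  69  67  63  65  64  67  72  80  89 112 125]
 [ 81  62  57  60  63  64  6
[... 731 characters left out ...]
  44  46  49  50  52  50  53  88 128 136 138]
 [113  83  55  45  44  43  43  46  47  50  48  58  94 128 136 136]
 [ 92  77  61  48  45  43  46  45  47  45  50  74 107 129 135 136]
 [ 84  79  69  58  49  47  46  47  46  50  60  90 119 132 136 136]
 [ 83  79  75  65  58  59  56  56  58  55  65  89 115 131 136 136]
 [ 80  73  67  63  66  66  67  62  67  64  68  78  98 118 129 135]
 [ 72  60  59  62  64  68  69  70  70  69  69  74  80  96 114 129]
 [ 62  56  57  57  63  66  70  71  70  68  68  70  75  79  95 113]
 [ 56  55  53  55  59  65  67  67  65  66  67  72  72  74  79  91]][ WARN:0@4.018] global loadsave.cpp:1063 imwrite_ Unsupported depth image for selected encoder is fallbacked to CV_8U.
```

View pics/cmp4.png

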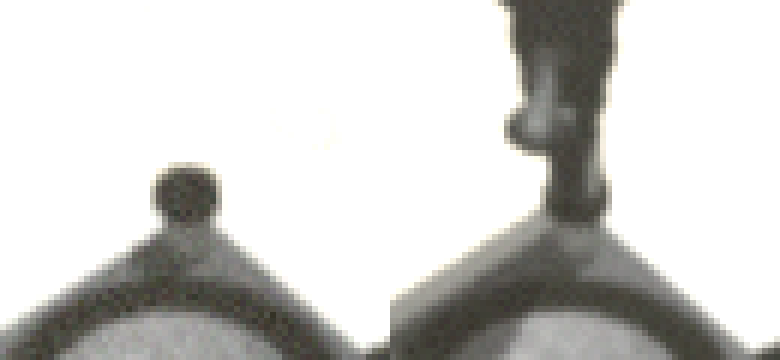

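```bash
python3 - <<'E'
from act import *
q=bot.read_tool_rot()
print(bot.read_position(),q,bot.read_gripper_width(),bot.read_clock())
print(bot.read_ft_force(),bot.read_moment(),bot.read_joint_positions(),bot.read_joint_efforts())
x,y=C[1][:2]
bot.move_linear([x,y,.089],speed=.05); bot.wait(.2)
print(Z(),bot.read_ft_force(),bot.read_moment(),bot.read_joint_efforts())
E
```

```text
[0.57568443 0.01294108 0.08307123] [ 0.59590232 -0.59587257 -0.38066334  0.38069901] 0.002511357091924633 11.7
[0.7541384  0.01340676 4.75038756] [ 0.02712979 -0.16396543  0.00391356] [-1.05691258e-01  4.75156098e-01 -2.87761015e-01  8.07944886e-01
  1.38153019e-06  3.28114828e-01] [ 4.91195836e-02 -4.63510180e+01  2.12758255e+01  3.03993803e-01
 -2.11525643e-03  7.62682248e-05]
0.08867101875280871 [-0.08086293  0.3849595   0.02816194] [ 0.03299789 -0.0175626  -0.01039796] [ 1.50392985e-03 -4.89725304e+01  2.34298521e+01  1.74576777e-02
 -2.71914232e-04  6.96347300e-07]
```

```bash
python3 - <<'E'
from act import *
z=touch(1,.089,f=3.5,speed=.01,zmin=.076)
for d in(.002,.0037): down(1,z-d,speed=.005,f=12)
bot.wait(.1);print(Z(),F())
up(1,.0875)
print(F(),bot.read_clock(),Z(),z)
E
```

```text
1 touch True z 0.08272 F 3.87 t 12.91
1 down False z 0.08143 F 6.68 t 13.38
1 down False z 0.07987 F 8.29 t 13.88
0.07986215848265663 8.81
0.34 14.2917 0.08766794607277945 0.08271690599923742
```

```bash
python3 - <<'E'
from act import *
z=touch(1,.0875,f=3.5,speed=.012,zmin=.076)
down(1,.0785,speed=.005,f=12)
bot.wait(.1);print(Z(),F())
up(1,.0900)
print(F(),bot.read_clock(),Z(),z)
E
```

```text
1 touch True z 0.07953 F 4.12 t 14.96
1 down False z 0.07927 F 8.4 t 15.29
0.07922461461007815 7.82
-0.94 15.775 0.09023015041789176 0.07952992151945354
```

```bash
python3 - <<'E'
from act import *
up(1,.1)
i=3
x,y=C[i][:2]
bot.move_linear([x,y,.105],speed=.2)
print(bot.read_clock())
z=touch(i,.105,f=3.5,speed=.017,zmin=.070)
if abs(z-.0827)<.006:
    down(i,z-.0045,speed=.006,f=12)
    print(Z(),F())
    up(i,z+.003)
print(F(),bot.read_clock(),Z(),z)
import cv2
cv2.imwrite("pics/side5.png",cv2.resize(bot.camera("side")[150:290,230:400,::-1],None,fx=4,fy=4,interpolation=cv2.INTER_CUBIC))
E
```

```text
17.2083
3 touch True z 0.08272 F 0.81 t 18.48
3 down False z 0.07923 F 9.09 t 19.33
0.07923343733302432 9.09
0.62 19.6333 0.0858385590767137 0.08272119652814723
```

View pics/side5.png

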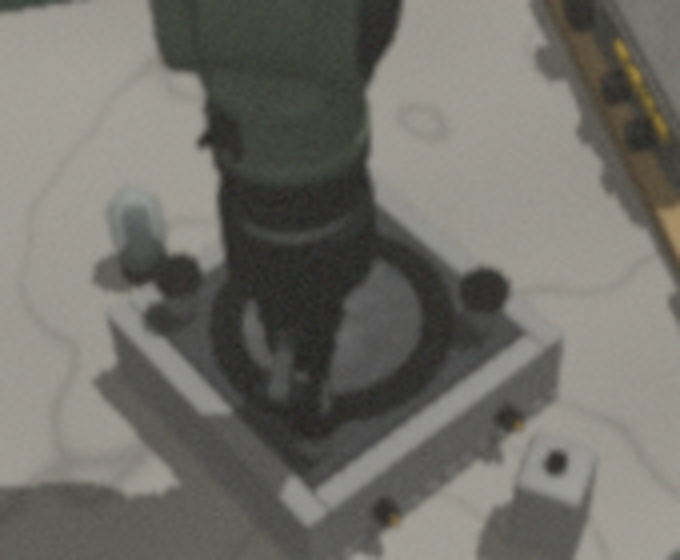

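```bash
python3 - <<'E'
from act import *
up(3,.092)
for i in (0,2):
    x,y=C[i][:2]
    bot.move_linear([x,y,.092],speed=.2)
    z=touch(i,.092,f=3.5,speed=.015,zmin=.078)
    if abs(z-.0827)>.004: print("odd",z); break
    down(i,z-.0045,speed=.006,f=13)
    up(i,.092)
    print(F(),bot.read_clock())
E
```

```text
0 touch True z 0.08265 F 3.02 t 21.41
0 down False z 0.079 F 7.97 t 22.26
0.18 22.6833
2 touch True z 0.08272 F 1.84 t 24.4
2 down False z 0.07891 F 9.27 t 25.29
-0.7 25.7167
```

```bash
cat >> act.py <<'E'
def snug(i,f=17,zs=.083,speed=.006,zend=.069):
    x,y=C[i][:2]
    c=bot.read_position()
    if np.hypot(c[0]-x,c[1]-y)>.003: bot.move_linear([x,y,.090],speed=.2)
    if bot.move_linear([x,y,zs],speed=.04,until_force=6): print("early contact",Z(),F())
    f0=F()
    hit=bot.move_linear([x,y,zend],speed=speed,until_force=f)
    L=[(round(Z(),5),F()) for _ in range(3)]
    print(i,"snug",hit,"f0",f0,L,"t",round(bot.read_clock(),2))
E
python3 - <<'E'
from act import *
snug(2); 
bot.wait(.1);print(Z(),F())
up(2,.090)
print(F(),bot.read_clock())
E
```

```text
2 snug True f0 0.48 [(0.07434, 4.25), (0.07434, 4.25), (0.07434, 4.25)] t 27.63
0.07434271916518759 4.39
0.95 28.2083
```

```bash
python3 - <<'E'
from act import *
snug(2,f=16.5,zs=.0785)
x,y=C[2][:2]
up(2,.090)
snug(0)
up(0,.090)
print(F(),bot.read_clock())
E
```

```text
2 snug True f0 -0.45 [(0.07441, 4.71), (0.07441, 4.71), (0.07441, 4.71)] t 29.56
0 snug True f0 -0.44 [(0.07459, 4.43), (0.07459, 4.43), (0.07459, 4.43)] t 33.09
-0.78 33.5667
```

```bash
python3 - <<'E'
from act import *
snug(1)
up(1,.088)
snug(3)
up(3,.088)
print(F(),bot.read_clock())
E
```

```text
1 snug True f0 0.74 [(0.07429, 4.37), (0.07429, 4.37), (0.07429, 4.37)] t 36.31
3 snug True f0 -0.1 [(0.0744, 4.93), (0.0744, 4.93), (0.0744, 4.93)] t 39.73
-0.94 40.1667
```

```bash
python3 - <<'E'
from act import *
for i in (2,0):
    snug(i,f=16.5,zs=.079)
    up(i,.090)
print(F(),bot.read_clock())
E
```

```text
2 snug True f0 -1.34 [(0.07436, 4.38), (0.07436, 4.38), (0.07436, 4.38)] t 42.39
0 snug True f0 1.1 [(0.07453, 4.79), (0.07453, 4.79), (0.07453, 4.79)] t 45.46
0.58 45.9333
```

Both rechecked collars stopped at the depths they had before, so they have not loosened. I'll raise clear, take one last look and hand in.

```bash
python3 - <<'E'
from act import *
import cv2
bot.move_linear([C[0][0],C[0][1],.16],speed=.1)
print(bot.read_ft_force(),bot.read_clock())
im=bot.camera("side"); cv2.imwrite("pics/sideF.png",cv2.resize(im[110:320,230:440,::-1],None,fx=2.8,fy=2.8))
bot.wait(.3); bot.close_job()
E
```

```text
[-0.08502276 -0.03647503 -0.42347819] 46.7833
the job is handed in; nothing more can be done
```

View pics/sideF.png

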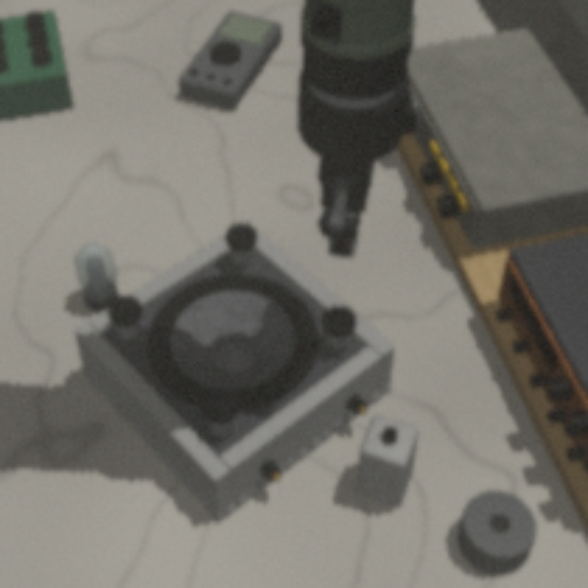

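The job is handed in at about 47 s, with all four collars pressed down crosswise in two rounds. No verdict was reported.

- **First round:** I pushed one diagonal pair down about 3.3 to 3.6 mm each, then the other pair by about the same, judging by how far the cap contact height dropped.
- **Second round:** I pressed each collar slowly until the force had risen 17 N. I finished the pair pushed second in round one before touching the other pair. They all stopped at nearly the same depth, 8.1 to 8.4 mm.
- **Rechecks:** I pressed the first two snugged collars again to 16.5 N at the end. Both stopped within 0.1 mm of where they had been, so they had not loosened. I did not press the other two again.
- **Final picture:** The frame looks level and the arm is clear of it (cap tips about 4 cm away). The valve, can, reel and meter are where they were; the screwdriver is outside that picture.

Some things disagreed or could not be checked:

- **Tool height:** Contact with the caps came with the tool point reading 0.083 m, about 25 to 30 mm lower than the cap tops I measured in the images (0.108 m) or the 0.114 m expected from the text. I did not explain this. I worked only from felt contact, and the side picture showed the fingertip on the cap at that reading.
- **Force after stopping:** After each stop the sensor read only 4 to 5 N, because the arm had already eased off. The 17 N peak is known only from the stop triggering.
- **Frame tilt and contact forces:** I never measured the frame's tilt or each collar's force on it directly.

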